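# Snap ring onto the lamp socket

### The job

Fit the loose steel snap ring to the lamp's brass socket: using the gripper like circlip pliers, pinch the ring's two upright eyes together so that the ring spreads, lower it spread around the barrel, gently, until it comes to rest on the barrel's collar, and let it contract into the groove just above that collar. Leave the ring closed in the groove, lying level with its eyes up, and do not shift anything else on the bench.

Things in the scene. Friction and masses are not known exactly. Their poses are not given: they have to be found in the camera images.
- ring: steel snap ring lying flat on the bench, 40 g, 5 mm thick, 31 mm inner and 41 mm outer diameter when relaxed: a curved back piece (this body) and two curved arms that slide on it, cross beyond the circle and end in upright lugs with eyes. Origin: centre of the relaxed ring, on its underside; z up; x points from the centre to the lugs
- ring_open_centre (a point): centre of the ring's opening when fully spread, on the underside: fixed to the back piece, 6.7 mm along the ring's x from its origin; 38 mm from the lugs then. The spread ring passes a barrel of up to 41 mm diameter
- lug_a (a point): one upright flat lug, moving with its arm: 13 mm along the ring's x, 5 mm thick along y, from 0 to 34 mm above the underside; this point is its centre, 24 mm up. Relaxed it is at x = 36, y = -14.5 mm of the ring (34 mm over both lugs' outer faces). Pinching the lugs together along y spreads the ring all round
- lug_b (a point): the other lug, same size, at y = +14.5 mm. The pinch meets a spring, 4 N at first to 12 N at the stop; there the lugs are at x = 45 mm, 21.4 mm over their outer faces. A grip of 20 N or more holds it at the stop; released, the ring contracts by itself
- ring_left (a joint): slide of one arm of the ring, m: 0 relaxed, 0.011 fully spread; 0.0008 when closed in the groove, 0.0049 or more when it merely clasps the barrel's full diameter. It always equals ring_right.
- ring_right (a joint): slide of the other arm, same values
- lamp: lamp: white ceramic base, 110 mm across the foot, 50 mm at the neck, 62 mm high, screwed to the bench, with a rigid brass socket barrel rising from the neck on the same axis. Origin at the centre of the underside, z up. The ring, held spread, must never be pressed on the lamp with more than 20 N
- lamp_neck (a point): centre of the base's top, 62 mm up. The barrel above has, from below: a collar of 46 mm diameter; directly on it a groove of 32 mm diameter, 7 mm high; 37 mm full diameter, 8 mm high; a 5 mm bevel to 34 mm. It is screwed in to a depth that differs and is not reported: the collar's top, the ring's seat, is 81 to 111 mm above the bench, the barrel's top 20 mm higher. Feel for it
- cover_plate: bystander: bright metal harmonica cover plate 100 x 30 x 12 mm, loose; origin at the underside's centre
- comb: bystander: black comb with slots, 100 x 27 x 7 mm, loose; origin at the underside's centre
- shim_gauge: bystander: brass shim gauge 108 x 14 x 8 mm, loose; origin at the underside, near its centre
- screw_holder: bystander: knurled aluminium screw holder, 38 mm diameter, 48 mm high, loose, upright; origin at the underside's centre
- jar: bystander: jar 48 mm diameter, 55 mm high, loose, upright; origin at the underside's centre
- sanding_block: bystander: cork sanding block 45 x 70 x 30 mm, loose; origin at the underside's centre
- screwdriver: bystander: screwdriver 150 mm long with dark wooden handle, loose, lying; origin at its underside
There are look-alikes about, which are no part of the job. What is shaped like the ring but orange is not meant. Of the things that look like the lamp, the larger one is meant.

How it is judged:
By the outcome, as a careful person would: the job done as asked, in the order asked, and still so for the second after the job is handed in, with the robot touching nothing.
It also fails if it takes over 51 s, if anything falls off the work surface, if the arm or the gripper's body presses on something with over 40 N, if the wrist force passes 120 N, or if a joint passes its speed limit or range.

### The arm

A 6-joint arm with a two-finger parallel gripper is mounted at the origin on the work surface. World frame = base frame: x ahead of the robot, y to its left, z up, the work surface at z = 0. Lengths are in m, angles in degrees, forces in N, time in s.
With the tool pointing down it reaches from about 0.325 to 0.775 m from the base axis. Payload 9.3 kg.
Tool frame: the origin (TCP) lies midway between the tips of the shut fingers; the grasp point (between the pads) lies hold_point_z behind it (hold_point_z is the distance from the TCP to the grasp point, in m); z points along the fingers, y is the line along which they close (so a half turn about z gives the same grasp; the last joint's range is limited). The gripper opens to 85 mm and grips with 20 to 120 N. Pads are 22 mm wide; open, the fingers measure 114 mm over their backs; the gripper's body (76 mm by 85 mm) begins 54 mm behind the grasp point. The pads swing forward as they close: fully open they stand 13 mm farther back than shut.
Start: joints at [66.887, 14.817, 1.232, 76.415, 0, 81.257], TCP at [0.136, 0.533, 0.231] pointing down, gripper open.
Joint ranges: [-174.27, 174.27], [-52.1, 104.24], [-59.71, 78.15], [-110.17, 111.67], [-87.03, 83.33], [-180, 180]. Speed limits (degrees/s): [127.2, 127.2, 159.86, 180, 180, 180].

### API

Orientations are given as a 3x3 rotation matrix whose columns are the frame's x, y, z axes.
In Python, from station import * gives the robot as it stands.
- The arm moves only by the tool carry_out, never from a script. Its argument "moves" is a list of rows, each an object with "claw": the opening, from -1 (shut) to 1 (fully open); "translation": the shift along the tool's x, y, z in mm, a list of three; "turn": the turn about the tool's z in degrees. In form: [{"claw": claw, "translation": [tx, ty, tz], "turn": turn}, ...]. A call has exactly 10 rows; each row shifts and turns the commanded pose from where the row before left it, along the tool's axes as they then stand; what a row does not reach is not made up. A row lasts 1/8 s, in which the tool goes at most 62.5 mm and 10.7 degrees, less where a joint would pass 70% of its speed; a pose out of reach is approached as far as the arm can. A call is refused whole if a number of a shift passes 62.5 or a number of a turn 10.7, either way. A call with a gripper value outside its range is refused whole. The fingers move at their own pace and stop on an object; "force" is the grip in N (left out, the last holds). Time passes only in rows, so rows that do not move let the fingers close, or fill a call up. It gives the time, the measured TCP pose, the force, the opening and the grip force at its end, in the units of the state.
- read_state(): the state, without advancing time (a new reading comes with each control period).
- read_camera(name): name is "side" or "top" or "wrist"; returns (picture, depth): 400x640x3 uint8, red, green, blue; 400x640 float32, m along the optical axis (not along the pixel's ray), 0 where there is no reading.
- camera_params(name): a dict with "K" (3x3 intrinsics, pixels), "distortion" ([k1, k2, p1, p2, k3] as OpenCV has them; the pictures are not rectified), "origin" and "rotation" of the camera in the world. Camera axes: x right, y down, z forward; pixel columns grow to the right and rows downward; lengths in m; the calibration is good to about 2 mm. A picture is of the moment at which its call begins: read the wrist's pose just before it. camera_params takes no time and is no camera call; for the wrist camera it gives the pose at the moment of the call.
- hand_in(): hands the job in; it is judged then, once.
The state is a dict: "t": time; "joints": joint angles; "qd": joint speeds; "joint_efforts": joint torques, N m; "ee_pos": TCP position; "tool_rot": TCP orientation; "force": force on the tool from outside, world axes, zero at the start; "ft_torque": the same for the moment, N m; "opening": finger opening in m; "finger_force": force on a finger pad.
Only numpy, scipy, OpenCV 4.12 (cv2) and the standard library are available. Lean on these libraries where they do the work, as an engineer would, in place of code of your own. Each camera call takes 0.05 s, during which the arm holds its last target. There are 200 camera calls.

## Working session

There is one attempt and no reset: what is moved stays moved. The work goes in short steps, Python scripts to look and compute and a tool call to move; the robot and the scene stay as the last step left them, time stands still between calls to the robot, and variables do not carry over. Pictures are saved under pics/ and viewed, at most 10 in all, crops included, and the job is handed in when it is done.

Besides the shell and the picture viewer there is one more tool, called in YAML: its name, and indented under it one key for each argument. carry_out: Moves the arm, as the interface text tells. Its arguments: {"type":"object","properties":{"moves":{"type":"array","items":{"type":"object","properties":{"claw":{"type":"number"},"translation":{"type":"array","items":{"type":"number"}},"turn":{"type":"number"}}}},"force":{"type":"number"}},"required":["moves"]}

```bash
mkdir -p pics; cat > h.py <<'E'
from station import *
import numpy as np, cv2
def world(name,uv,depth=None,z=None,cp=None):
    cp=cp or camera_params(name); K=np.array(cp["K"]);d=np.array(cp["distortion"]);R=np.array(cp["rotation"]);o=np.array(cp["origin"])
    uv=np.array(uv,float).reshape(-1,1,2)
    n=cv2.undistortPoints(uv,K,d).reshape(-1,2); r=np.c_[n,np.ones(len(n))]
    if depth is not None: return o+(r*np.array(depth).reshape(-1,1))@R.T
    w=r@R.T; return o+w*((np.asarray(z)-o[2])/w[:,2])[:,None]
E
python3 - <<'E'
from h import *
s=read_state();print(s)
import numpy as np
for n in("top","side"):
    p,d=read_camera(n);np.savez(n+"0.npz",p=p,d=d);cv2.imwrite(f"pics/{n}0.png",p[:,:,::-1]);c=camera_params(n);print(n,c)
E
```

```text
{'t': 0.0, 'joints': array([ 6.68862046e+01,  1.48518706e+01,  1.18828879e+00,  7.64177561e+01,
       -2.28513962e-03,  8.12579597e+01]), 'qd': array([ 0.01965692,  0.04354723,  0.00776797, -0.10439393, -0.10915525,
        0.08106555]), 'joint_efforts': array([-5.67270126e-04, -5.55640554e+01,  3.44528461e+01,  1.37317245e-02,
       -2.80516761e-04, -1.16531834e-05]), 'ee_pos': array([0.13639913, 0.53250196, 0.23064558]), 'tool_rot': array([[-9.68705601e-01,  2.48211983e-01, -5.20599815e-04],
       [ 2.48212466e-01,  9.68704716e-01, -1.32131344e-03],
       [ 1.76341668e-04, -1.40918309e-03, -9.99998992e-01]]), 'force': array([ 0.43922675, -0.33043033, -0.46645099]), 'ft_torque': array([ 0.00352375, -0.03413235, -0.01853348]), 'finger_force': 0.0, 'opening': 0.08551174612642226}
top {'K': array([[426.34437255,   0.        , 326.52577187],
       [  0.        , 426.34437255, 209.01165947],
       [  0.        ,   0.        ,   1.        ]]), 'distortion': array([-0.07921112,  0.        ,  0.        ,  0.        ,  0.        ]), 'origin': array([0.34926389, 0.04778704, 0.97146831]), 'rotation': array([[ 0.0999632 , -0.96778628,  0.23107807],
       [-0.99497738, -0.09844986,  0.01810083],
       [ 0.00523187, -0.23172687, -0.97276682]])}
side {'K': array([[436.06343304,   0.        , 320.21599051],
       [  0.        , 436.06343304, 200.21484989],
       [  0.        ,   0.        ,   1.        ]]), 'distortion': array([-0.06487198,  0.        ,  0.        ,  0.        ,  0.        ]), 'origin': array([ 0.47568091, -0.52646514,  0.67164695]), 'rotation': array([[ 0.98683671, -0.12803421,  0.09879549],
       [-0.16067503, -0.70690416,  0.68881786],
       [-0.01835331, -0.69562472, -0.71817087]])}
```

View pics/top0.png

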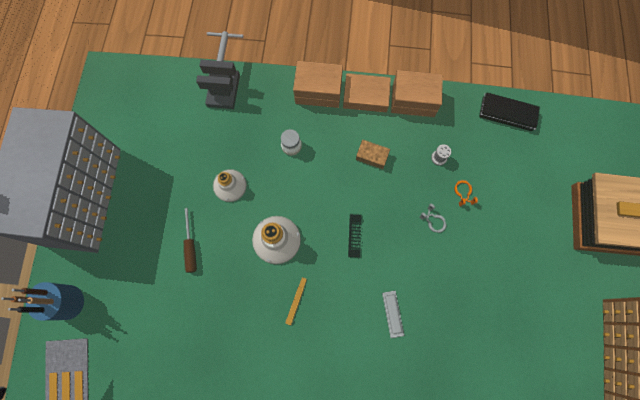

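View pics/side0.png

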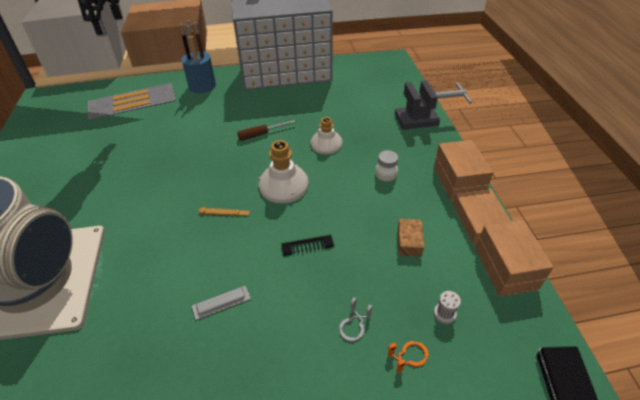

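The top view shows the ring at about (436,222), with its lugs at (424,217) and (432,208), and the lamp's foot at (276,241) with the barrel at (271,232). The orange decoy is at (463,190) and the small lamp at (229,184).

```bash
python3 - <<'E'
from h import *
f=np.load("top0.npz");p=f["p"];d=f["d"]
hsv=cv2.cvtColor(p,cv2.COLOR_RGB2HSV)
def cloud(u0,u1,v0,v1):
    vv,uu=np.mgrid[v0:v1,u0:u1];uv=np.c_[uu.ravel(),vv.ravel()];dd=d[v0:v1,u0:u1].ravel()
    ok=dd>0;return uv[ok],world("top",uv[ok],depth=dd[ok])
uv,X=cloud(245,308,212,268)
print("bench z",np.median(X[:,2]))
for lo,hi in((.004,.02),(.02,.04),(.04,.058),(.058,.075),(.075,.1),(.1,.115),(.115,.14)):
    m=(X[:,2]>lo)&(X[:,2]<=hi)
    if m.sum()>3: print(lo,m.sum(),X[m].mean(0).round(4),X[m].min(0).round(4),X[m].max(0).round(4))
w=(hsv[...,1]<60)&(hsv[...,2]>100)
sel=w[uv[:,1],uv[:,0]]; low=uv[sel]
hull=cv2.convexHull(low.astype(np.int32)); G=world("top",hull.reshape(-1,2),z=0.004)
c,r=cv2.minEnclosingCircle(G[:,:2].astype(np.float32));print("foot",c,r)
# ring
m=((hsv[...,1]<70)&(hsv[...,2]>95)).astype(np.uint8)
sub=m[195:240,412:450]
for r in sub: print("".join(".#"[x] for x in r))
uv,X=cloud(412,450,198,238)
hi=X[:,2]>.02;print("lug pts",np.c_[uv[hi],X[hi].round(3)][:20])
v,u=np.nonzero(sub);G=world("top",np.c_[u+412,v+195],z=.005);print(G.min(0),G.max(0))
im=cv2.resize(p[190:245,400:480],None,fx=5,fy=5,interpolation=cv2.INTER_CUBIC)
g=np.load("side0.npz")["p"];im2=cv2.resize(g[285:350,325:405],None,fx=5,fy=5,interpolation=cv2.INTER_CUBIC)
cv2.imwrite("pics/crop.png",np.vstack([im,im2])[:,:,::-1][:600])
E
```

```text
bench z 0.009657705407980388
0.004 286 [0.4849 0.1643 0.0147] [0.4311 0.1097 0.004 ] [0.5519 0.2288 0.02  ]
0.02 779 [0.4891 0.1701 0.0298] [0.4449 0.1231 0.0202] [0.5436 0.2235 0.04  ]
0.04 228 [0.4872 0.1652 0.0468] [0.4622 0.1383 0.04  ] [0.5313 0.2087 0.0579]
0.058 100 [0.4858 0.1642 0.0612] [0.4705 0.1479 0.0581] [0.5197 0.1973 0.0672]
0.075 122 [0.4915 0.1692 0.0931] [0.4736 0.1509 0.0869] [0.519  0.1964 0.097 ]
0.1 213 [0.4946 0.1728 0.1122] [0.4778 0.1558 0.1007] [0.5136 0.1913 0.115 ]
0.115 49 [0.4968 0.1729 0.1157] [0.4817 0.1576 0.115 ] [0.5113 0.188  0.1183]
foot (0.4963914453983307, 0.17558498680591583) 0.056348226964473724
......................................
......................................
......................................
......................................
......................................
......................................
......................................
......................................
...................#..................
.................#####................
.................#####................
...................####...
[... 1744 characters left out ...]
 2.06e+02  6.04e-01 -1.74e-01  3.10e-02]
 [ 4.33e+02  2.06e+02  6.03e-01 -1.75e-01  3.60e-02]
 [ 4.30e+02  2.07e+02  6.03e-01 -1.71e-01  2.40e-02]
 [ 4.31e+02  2.07e+02  6.01e-01 -1.72e-01  3.10e-02]
 [ 4.32e+02  2.07e+02  6.02e-01 -1.74e-01  3.10e-02]
 [ 4.33e+02  2.07e+02  6.01e-01 -1.75e-01  3.50e-02]
 [ 4.34e+02  2.07e+02  6.03e-01 -1.79e-01  3.00e-02]
 [ 4.31e+02  2.08e+02  6.02e-01 -1.74e-01  2.20e-02]
 [ 4.32e+02  2.08e+02  6.00e-01 -1.75e-01  2.80e-02]
 [ 4.33e+02  2.08e+02  6.00e-01 -1.76e-01  3.00e-02]
 [ 4.34e+02  2.08e+02  6.01e-01 -1.79e-01  2.80e-02]
 [ 4.32e+02  2.09e+02  6.00e-01 -1.76e-01  2.10e-02]]
[ 0.5502736  -0.21485025  0.005     ] [ 0.61818799 -0.15485153  0.005     ]
```

View pics/crop.png

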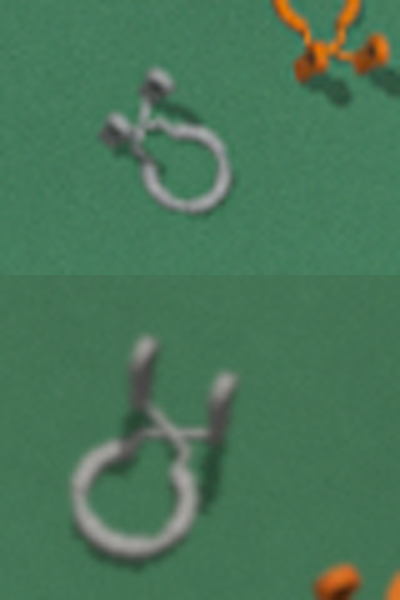

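The crop shows the steel ring's circle centred at about (437.6,223.6) in the top view, with lug tops at (431,205.5) and (423.5,215.5). All of it is separate from the orange one.

```bash
cat >> h.py <<'E'
def delta(target_xy,ydir_deg):
    """shift in tool frame (mm) & turn to align tool y with direction (mod 180)"""
    s=read_state();R=s["tool_rot"];dp=np.r_[target_xy,s["ee_pos"][2]]-s["ee_pos"]
    a=np.degrees(np.arctan2(R[1,1],R[0,1])); t=(ydir_deg-a+90)%180-90
    return (R.T@dp*1000).round(1), -t, s["joints"].round(1)   # tool z down -> sign flips
E
python3 - <<'E'
import station; print([k for k in dir(station) if k[0]!='_'], getattr(station,'hold_point_z',None))
from h import *
c=world("top",[[437.6,223.6]],z=.004)[0]; L=world("top",[[431.2,205.6],[423.4,215.4]],z=.034)
mid=L.mean(0);v=(mid-c)[:2];print("c",c,"L",L,"mid",mid,"dist",np.linalg.norm(v),"sep",np.linalg.norm(L[0]-L[1]))
print("xdir",np.degrees(np.arctan2(v[1],v[0])),"ydir from lugs",np.degrees(np.arctan2(*(L[0]-L[1])[1::-1])))
yd=np.degrees(np.arctan2(v[1],v[0]))+90
print(delta(mid[:2],yd))
cw=camera_params("wrist");s=read_state();R=s["tool_rot"];print("cam in tool",R.T@(cw["origin"]-s["ee_pos"]),(R.T@cw["rotation"]).round(3),cw["K"])
E
```

```text
['PlanningError', 'camera_params', 'hand_in', 'hold_point_z', 'read_camera', 'read_state'] 0.0187
c [ 0.57050915 -0.19517084  0.004     ] L [[ 0.60404918 -0.17127635  0.034     ]
 [ 0.57936184 -0.15450149  0.034     ]] mid [ 0.59170551 -0.16288892  0.034     ] dist 0.0386187534079696 sep 0.02984728791860174
xdir 56.71103791722792 ydir from lugs -34.195808938891695
(array([-6.137e+02, -5.607e+02,  6.000e-01]), np.float64(-71.07946734337912), array([66.9, 14.8,  1.2, 76.4,  0. , 81.3]))
cam in tool [ 0.07290707  0.00022034 -0.14164288] [[-0.001 -0.958 -0.288]
 [ 1.    -0.001  0.   ]
 [-0.001 -0.288  0.958]] [[316.97131724   0.         324.70436741]
 [  0.         316.97131724 200.7636857 ]
 [  0.           0.           1.        ]]
```

carry_out:
  moves:
    - {"claw": 0.4,"translation": [-46,-42,0],"turn": 0}
    - {"claw": 0.4,"translation": [-46,-42,0],"turn": 0}
    - {"claw": 0.4,"translation": [-46,-42,0],"turn": 0}
    - {"claw": 0.4,"translation": [-46,-42,0],"turn": 0}
    - {"claw": 0.4,"translation": [-46,-42,0],"turn": 0}
    - {"claw": 0.4,"translation": [-46,-42,0],"turn": 0}
    - {"claw": 0.4,"translation": [-46,-42,0],"turn": 0}
    - {"claw": 0.4,"translation": [-46,-42,0],"turn": 0}
    - {"claw": 0.4,"translation": [-46,-42,0],"turn": 0}
    - {"claw": 0.4,"translation": [-46,-42,0],"turn": 0}
  force: 40

```text
t: 1.35
ee_pos: [0.4786, 0.0097, 0.2312]
tool_rot: [[-0.969, 0.249, 0.0], [0.249, 0.969, 0.0], [0.0, 0.0, -1.0]]
force: [1.1, 0.3, -0.4]
opening: 0.0598
finger_force: 0.0
```

carry_out:
  moves:
    - {"claw": 0.4,"translation": [-46,-42,0],"turn": 0}
    - {"claw": 0.4,"translation": [-46,-42,0],"turn": 0}
    - {"claw": 0.4,"translation": [-46,-42,0],"turn": 0}
    - {"claw": 0.4,"translation": [0,0,15],"turn": -10}
    - {"claw": 0.4,"translation": [0,0,15],"turn": -10}
    - {"claw": 0.4,"translation": [0,0,15],"turn": -10}
    - {"claw": 0.4,"translation": [0,0,15],"turn": -10}
    - {"claw": 0.4,"translation": [0,0,15],"turn": -10}
    - {"claw": 0.4,"translation": [0,0,15],"turn": -10}
    - {"claw": 0.4,"translation": [0,0,0],"turn": -10}

```text
t: 2.6
ee_pos: [0.5795, -0.1442, 0.1396]
tool_rot: [[-0.56, -0.829, -0.003], [-0.829, 0.56, 0.001], [0.001, 0.003, -1.0]]
force: [-0.3, 0.7, 0.0]
opening: 0.0599
finger_force: 0.0
```

```bash
python3 - <<'E'
from h import *
s=read_state();print(s["ee_pos"],s["opening"],s["force"],s["t"],s["qd"].round(1))
cp=camera_params("wrist");p,d=read_camera("wrist");np.savez("w1.npz",p=p,d=d,**cp);cv2.imwrite("pics/w1.png",p[:,:,::-1])
print(delta([.592,-.163],146.3))
E
```

```text
[ 0.57948688 -0.14422941  0.13956569] 0.05986910118963648 [-0.32124405  0.71053455  0.01544838] 2.6 [  0.   -0.6   1.4   0.9   0.  -79.4]
(array([  8.8, -20.5,  -0. ]), np.float64(0.14237289119662933), array([-22. ,  21.7,  -2.1,  66.3,  -0. , -78.5]))
```

View pics/w1.png

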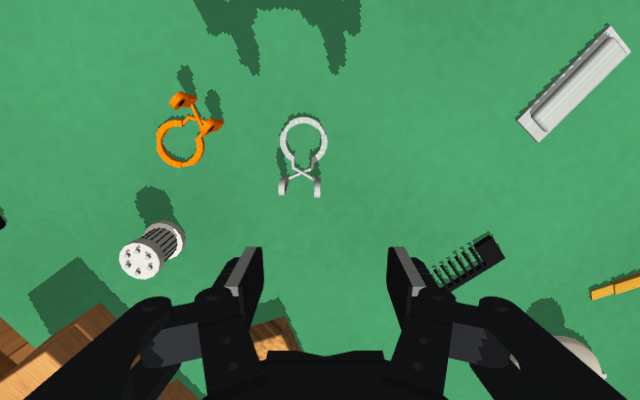

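The wrist view shows the steel ring at (303,139) with lugs at (282,188) and (318,188). The gripper is behind it, so I'll fit the ring here.

```bash
python3 - <<'E'
from h import *
f=np.load("w1.npz");p=f["p"];d=f["d"];cp={k:f[k] for k in("K","distortion","origin","rotation")}
hsv=cv2.cvtColor(p,cv2.COLOR_RGB2HSV)
m=((hsv[...,1]<60)&(hsv[...,2]>110)).astype(np.uint8);x0,y0=265,100;sub=m[y0:205,x0:345]
v,u=np.nonzero(sub);uv=np.c_[u+x0,v+y0]
W=world("wrist",uv,z=.005,cp=cp)
# ring: pixels above row 152
r=uv[:,1]<155;A=W[r][:,:2]
from scipy.optimize import least_squares
q=least_squares(lambda t:np.hypot(*(A-t[:2]).T)-t[2],[A[:,0].mean(),A[:,1].mean(),.018]).x
for _ in range(3):
    k=abs(np.hypot(*(A-q[:2]).T)-.018)<.004; q=least_squares(lambda t:np.hypot(*(A[k]-t[:2]).T)-t[2],q).x
print("ring c,r",q,k.sum())
D=world("wrist",uv,depth=d[uv[:,1],uv[:,0]],cp=cp)
lo=D[:,2]>.026
mm=np.zeros_like(m);mm[uv[lo,1],uv[lo,0]]=1
n,l,st,ce=cv2.connectedComponentsWithStats(mm);print(st,ce)
P=[]
for i in range(1,n):
    if st[i,4]<8: continue
    k=[l[b,a]==i for a,b in uv];print(D[k].mean(0),D[k].min(0),D[k].max(0));P.append(D[k].mean(0))
if len(P)==2:
    mid=(P[0]+P[1])/2;vv=mid[:2]-q[:2];e=P[0]-P[1];print("mid",mid,"dist",np.hypot(*vv),"sep",np.hypot(*e[:2]),"xdir",np.degrees(np.arctan2(vv[1],vv[0])),"lugline",np.degrees(np.arctan2(e[1],e[0])))
for r in sub[30:105:1]: print("".join(".#"[x] for x in r))
E
```

```text
ring c,r [ 0.57016997 -0.19088684  0.01791058] 580
[[     0      0    640    400 255802]
 [   285    130      1      1      1]
 [   283    143      1      1      1]
 [   324    147      1      1      1]
 [   310    169      1      1      1]
 [   278    180      7     16     99]
 [   314    182      7     16     95]] [[319.51603975 199.50921025]
 [285.         130.        ]
 [283.         143.        ]
 [324.         147.        ]
 [310.         169.        ]
 [281.29292929 187.3030303 ]
 [316.92631579 189.61052632]]
[ 0.60142203 -0.17282681  0.03938036] [ 0.53917704 -0.20475583  0.02761237] [ 0.60864261 -0.16471181  0.28125439]
[ 0.57935493 -0.15551332  0.03960511] [ 0.53917704 -0.20475583  0.02709224] [ 0.58632122 -0.14732648  0.28125439]
mid [ 0.59038848 -0.16417007  0.03949273] dist 0.03350484005817746 sep 0.028048430299441034 xdir 52.882580221279184 lugline -38.11716351684423
..................#####...............................#####.....................
.................######................................#####....................
................######.......................
[... 5167 characters left out ...]
.....................######.........................
.................................................######.........................
................................................................................
................................................................................
................................................................................
................................................................................
................................................................................
................................................................................
................................................................................
```

carry_out:
  moves:
    - {"claw": 0.4,"translation": [4.5,-10,10],"turn": 0}
    - {"claw": 0.4,"translation": [4.5,-10,10],"turn": 0}
    - {"claw": 0.4,"translation": [0,0,10],"turn": 0}
    - {"claw": 0.4,"translation": [0,0,10],"turn": 0}
    - {"claw": 0.4,"translation": [0,0,10],"turn": 0}
    - {"claw": 0.4,"translation": [0,0,0],"turn": 0}
    - {"claw": 0.4,"translation": [0,0,0],"turn": 0}
    - {"claw": 0.4,"translation": [0,0,0],"turn": 0}
    - {"claw": 0.4,"translation": [0,0,0],"turn": 0}
    - {"claw": 0.4,"translation": [0,0,0],"turn": 0}

```text
t: 3.9
ee_pos: [0.5918, -0.1633, 0.0915]
tool_rot: [[-0.565, -0.825, 0.0], [-0.825, 0.565, -0.0], [-0.0, -0.0, -1.0]]
force: [0.2, 0.3, 0.3]
opening: 0.0599
finger_force: 0.0
```

```bash
python3 - <<'E'
from h import *
s=read_state();print(s["ee_pos"],s["qd"].round(1))
cp=camera_params("wrist");p,d=read_camera("wrist");np.savez("w2.npz",p=p,d=d,pos=s["ee_pos"],R=s["tool_rot"],**cp);cv2.imwrite("pics/w2.png",p[:,:,::-1])
E
```

```text
[ 0.59175221 -0.16327663  0.09145172] [-0.   0.   0.   0.1  0.1 -0.1]
```

View pics/w2.png

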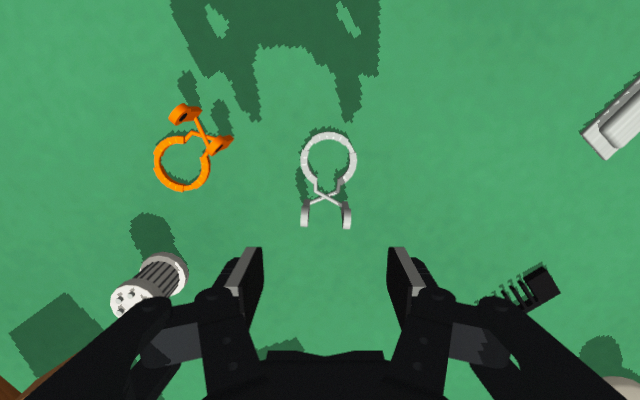

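The ring is at (328,158) with lugs at (305,215) and (347,215), nearly centred and aligned between the fingers.

```bash
python3 - <<'E'
from h import *
from scipy.optimize import least_squares
f=np.load("w2.npz");p=f["p"];cp={k:f[k] for k in("K","distortion","origin","rotation")}
hsv=cv2.cvtColor(p,cv2.COLOR_RGB2HSV)
m=((hsv[...,1]<60)&(hsv[...,2]>110)).astype(np.uint8)
v,u=np.nonzero(m[120:178,290:370]);A=world("wrist",np.c_[u+290,v+120],z=.004,cp=cp)[:,:2]
q=[A[:,0].mean(),A[:,1].mean(),.018]
for _ in range(4):
    k=abs(np.hypot(*(A-q[:2]).T)-.018)<.005; q=least_squares(lambda t:np.hypot(*(A[k]-t[:2]).T)-t[2],q).x
print("ring",q,k.sum())
n,l,st,ce=cv2.connectedComponentsWithStats(m[200:240,295:360]);
g=m[200:236,295:360]
for i,r in enumerate(g): print(200+i,"".join(".#"[x] for x in r))
# lug top outer edge: bottom rows
E_=[]
for a,b in((295,327),(327,360)):
    vv,uu=np.nonzero(m[200:236,a:b]);big=vv.max();k=vv>=big-5;e=[uu[k].mean()+a,200+big+.5];E_.append(e)
W=world("wrist",E_,z=.034,cp=cp);mid=W.mean(0)
vv=mid[:2]-q[:2];e=W[0]-W[1]
print(E_,W,"mid outer edge dist(42.5)",np.hypot(*vv),"sep(29)",np.hypot(*e[:2]),"xdir",np.degrees(np.arctan2(vv[1],vv[0])),"lugline",np.degrees(np.arctan2(e[1],e[0])))
print("tool x axis back",np.degrees(np.arctan2(-f["R"][1,0],-f["R"][0,0])))
R=f["R"];print("in tool: ring",R.T@(np.r_[q[:2],0]-f["pos"])*1e3,"mid",R.T@(mid-f["pos"])*1e3)
E
```

```text
ring [ 0.57023969 -0.19085543  0.01802182] 841
200 .................#########........#######........................
201 ...............#########...........########......................
202 ...............######................#######.....................
203 ..............#####....................#######...................
204 ..............##.........................######..................
205 ...........................................####..................
206 .............................................##..................
207 .................................................................
208 .......#.........................................................
209 ......#######....................................................
210 ......#######....................................................
211 ......#######.....................................####...........
212 ......#######....................................#######.........
213 ......#######....................................#######.........
214 ......#######....................................#######.........
215
[... 1208 characters left out ...]
................................................
233 .................................................................
234 .................................................................
235 .................................................................
[[np.float64(303.5744680851064), np.float64(226.5)], [np.float64(346.17391304347825), np.float64(228.5)]] [[ 0.60665936 -0.16727378  0.034     ]
 [ 0.58380991 -0.14988807  0.034     ]] mid outer edge dist(42.5) 0.040821450074882415 sep(29) 0.028711674540971722 xdir 52.244058951274006 lugline -37.26681008168152
tool x axis back 55.630787810722516
in tool: ring [34.91265443  2.21071047 91.44952041] mid [-5.83910959 -0.20929624 57.45204868]
```

carry_out:
  moves:
    - {"claw": 0.4,"translation": [-1,0,10],"turn": 3.1}
    - {"claw": 0.4,"translation": [0,0,15],"turn": 0}
    - {"claw": 0.4,"translation": [0,0,15],"turn": 0}
    - {"claw": 0.4,"translation": [0,0,15],"turn": 0}
    - {"claw": 0.4,"translation": [0,0,12],"turn": 0}
    - {"claw": 0.4,"translation": [0,0,10],"turn": 0}
    - {"claw": 0.4,"translation": [0,0,8],"turn": 0}
    - {"claw": 0.1,"translation": [0,0,0],"turn": 0}
    - {"claw": 0.1,"translation": [0,0,0],"turn": 0}
    - {"claw": 0.0,"translation": [0,0,0],"turn": 0}

```text
t: 5.2
ee_pos: [0.5925, -0.1626, 0.0068]
tool_rot: [[-0.608, -0.794, 0.001], [-0.794, 0.608, -0.0], [-0.0, -0.001, -1.0]]
force: [-0.2, 0.4, 0.6]
opening: 0.0431
finger_force: 0.0
```

carry_out:
  moves:
    - {"claw": -0.1,"translation": [0,0,0],"turn": 0}
    - {"claw": -0.2,"translation": [0,0,0],"turn": 0}
    - {"claw": -0.3,"translation": [0,0,0],"turn": 0}
    - {"claw": -0.4,"translation": [0,0,0],"turn": 0}
    - {"claw": -0.5,"translation": [0,0,0],"turn": 0}
    - {"claw": -0.6,"translation": [0,0,0],"turn": 0}
    - {"claw": -0.8,"translation": [0,0,0],"turn": 0}
    - {"claw": -1,"translation": [0,0,0],"turn": 0}
    - {"claw": -1,"translation": [0,0,0],"turn": 0}
    - {"claw": -1,"translation": [0,0,0],"turn": 0}

```text
t: 6.45
ee_pos: [0.5931, -0.1623, 0.0076]
tool_rot: [[-0.608, -0.794, 0.002], [-0.794, 0.608, -0.0], [-0.001, -0.002, -1.0]]
force: [-0.6, 2.8, 11.0]
opening: 0.0179
finger_force: 38.9
```

```bash
python3 - <<'E'
from h import *
s=read_state();print(s["ee_pos"],s["opening"],s["finger_force"],s["force"])
cp=camera_params("wrist");p,d=read_camera("wrist");np.savez("w3.npz",p=p,d=d,pos=s["ee_pos"],R=s["tool_rot"],**cp);cv2.imwrite("pics/w3.png",cv2.resize(p[150:400,200:450],None,fx=2.2,fy=2.2)[:,:,::-1])
E
```

```text
[ 0.59309849 -0.16225861  0.00763197] 0.017883655747885908 38.900572657585144 [-0.59998964  2.7679933  10.98247164]
```

View pics/w3.png

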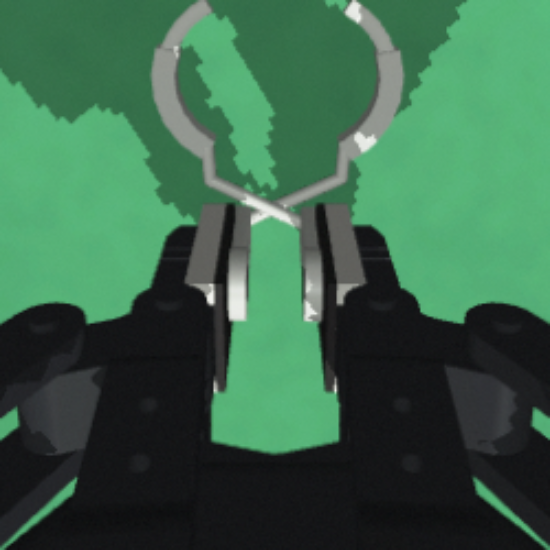

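The ring is spread symmetrically, with both lugs held between the pads (crop columns 205–345, row 270). Next I lift it.

carry_out:
  moves:
    - {"claw": -1,"translation": [0,0,-4],"turn": 0}
    - {"claw": -1,"translation": [0,0,-10],"turn": 0}
    - {"claw": -1,"translation": [0,0,-20],"turn": 0}
    - {"claw": -1,"translation": [0,0,-25],"turn": 0}
    - {"claw": -1,"translation": [0,0,-25],"turn": 0}
    - {"claw": -1,"translation": [0,0,-25],"turn": 0}
    - {"claw": -1,"translation": [0,0,-25],"turn": 0}
    - {"claw": -1,"translation": [0,0,-15],"turn": 0}
    - {"claw": -1,"translation": [0,0,-6],"turn": 0}
    - {"claw": -1,"translation": [0,0,0],"turn": 0}

```text
t: 7.75
ee_pos: [0.5922, -0.1624, 0.161]
tool_rot: [[-0.608, -0.794, -0.0], [-0.794, 0.608, 0.0], [0.0, 0.0, -1.0]]
force: [-0.0, -0.1, -0.7]
opening: 0.0178
finger_force: 39.2
```

```bash
python3 - <<'E'
from h import *
from scipy.optimize import least_squares
s=read_state();print(s["ee_pos"],s["opening"],s["finger_force"],s["force"],s["qd"].round(1))
cp=camera_params("wrist");p,d=read_camera("wrist");np.savez("w4.npz",p=p,d=d,pos=s["ee_pos"],R=s["tool_rot"],**cp)
q,e=read_camera("side");np.savez("s4.npz",p=q,d=e)
cv2.imwrite("pics/w4.png",np.vstack([cv2.resize(p[80:330,150:500],None,fx=1.6,fy=1.6)])[:,:,::-1])
a=d[100:235,250:400]; print("depth min/med near",np.percentile(a[a>0],[1,5,10,20,50]))
E
```

```text
[ 0.59220007 -0.1624188   0.16103759] 0.01784271125988188 39.216005545390544 [-0.01924108 -0.08454662 -0.7091671 ] [ 0.   0.5 -1.  -0.5  0.1 -0.1]
depth min/med near [0.14189434 0.14777888 0.1530063  0.29152918 0.3036314 ]
```

View pics/w4.png

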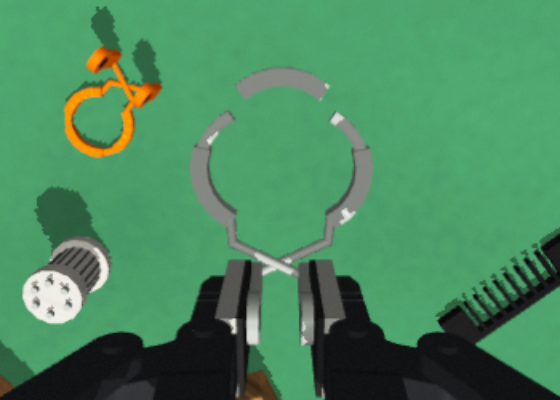

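The ring is held spread. Its back piece is at crop (283,83) and its arms at (212,185) and (355,185), symmetric about column 281. I'll measure tilt and opening centre in the tool frame.

```bash
python3 - <<'E'
from h import *
from scipy.optimize import least_squares
f=np.load("w4.npz");p=f["p"];d=f["d"];cp={k:f[k] for k in("K","distortion","origin","rotation")};R=f["R"];pos=f["pos"]
hsv=cv2.cvtColor(p,cv2.COLOR_RGB2HSV)
m=(hsv[...,1]<60)&(hsv[...,2]>90); 
win=np.zeros_like(m);win[115:232,262:388]=1
v,u=np.nonzero(m&win&(d>0)&(d<.25))
D=world("wrist",np.c_[u,v],depth=d[v,u],cp=cp);T=(D-pos)@R*1e3
k=(abs(T[:,2]-np.median(T[:,2]))<8)
c,_,_,_=np.linalg.lstsq(np.c_[T[k,:2],np.ones(k.sum())],T[k,2],rcond=None);res=T[k,2]-np.c_[T[k,:2],np.ones(k.sum())]@c
print("plane z=ax+by+c (tool)",c,res.std(),k.sum(),"z med",np.median(T[:,2]))
back=(v<145);arm=(v>145)&(v<215)
print("back",T[back&k].mean(0),"armsL",T[arm&k&(u<326)].mean(0),"armsR",T[arm&k&(u>326)].mean(0))
# inner/outer circle by angular bins in tool xy via plane ray cast at zmed
z0=pos[2]-np.median(T[k,2])/1e3
v,u=np.nonzero(m&win);W=world("wrist",np.c_[u,v],z=z0,cp=cp);T=((W-pos)@R*1e3)[:,:2]
bk=T[v<145];am=T[(v>=150)&(v<205)]
for n,A,r0 in(("back",bk,23),("armL",am[am[:,1]<0],0),("armR",am[am[:,1]>0],0)):
    print(n,len(A),A.min(0),A.max(0),A.mean(0))
# back: constrain radius mid 18
q=least_squares(lambda t:np.hypot(*(bk-t[:2]).T)-18,[38,0]).x
print("ring origin est in tool",q, "open centre +6.7 toward lugs (-x):",q-[6.7,0])
s=read_state()
E
```

```text
plane z=ax+by+c (tool) [-6.67643879e-03  1.53478235e-03  4.33219038e+00] 0.8625787159826667 2351 z med 3.9593508378743616
back [62.02603071  0.4789753   3.74731218] armsL [ 36.6431456  -21.44701778   4.148919  ] armsR [36.54101831 21.7982657   4.07615218]
back 660 [ 56.94373293 -12.24738086] [65.80490428 13.49152714] [61.99049829  0.41860561]
armL 576 [ 27.43596321 -26.67565834] [ 53.33653064 -13.38659114] [ 39.92821445 -21.92818169]
armR 557 [27.41132939 14.18624316] [53.31582305 26.9864483 ] [39.66552972 22.30050922]
ring origin est in tool [45.4952094   0.30124401] open centre +6.7 toward lugs (-x): [38.7952094   0.30124401]
```

carry_out:
  moves:
    - {"claw": -1,"translation": [-10,11,0],"turn": 0}
    - {"claw": -1,"translation": [-25,28,0],"turn": 0}
    - {"claw": -1,"translation": [-34,39,0],"turn": 0}
    - {"claw": -1,"translation": [-37,42,0],"turn": 0}
    - {"claw": -1,"translation": [-37,42,0],"turn": 0}
    - {"claw": -1,"translation": [-37,42,0],"turn": 0}
    - {"claw": -1,"translation": [-34,39,0],"turn": 0}
    - {"claw": -1,"translation": [-22,26,0],"turn": 0}
    - {"claw": -1,"translation": [-10,12,0],"turn": 0}
    - {"claw": -1,"translation": [0,0,0],"turn": 0}

```text
t: 9.1
ee_pos: [0.5183, 0.2045, 0.161]
tool_rot: [[-0.607, -0.795, -0.0], [-0.795, 0.607, -0.0], [0.0, 0.0, -1.0]]
force: [-1.1, 0.6, -0.1]
opening: 0.0173
finger_force: 39.2
```

carry_out:
  moves:
    - {"claw": -1,"translation": [0,0,0],"turn": 0}
    - {"claw": -1,"translation": [0,0,0],"turn": 0}
    - {"claw": -1,"translation": [0,0,0],"turn": 0}
    - {"claw": -1,"translation": [0,0,0],"turn": 0}
    - {"claw": -1,"translation": [0,0,0],"turn": 0}
    - {"claw": -1,"translation": [0,0,0],"turn": 0}
    - {"claw": -1,"translation": [0,0,0],"turn": 0}
    - {"claw": -1,"translation": [0,0,0],"turn": 0}
    - {"claw": -1,"translation": [0,0,0],"turn": 0}
    - {"claw": -1,"translation": [0,0,0],"turn": 0}

```text
t: 10.35
ee_pos: [0.5189, 0.2038, 0.1613]
tool_rot: [[-0.608, -0.794, -0.0], [-0.794, 0.608, -0.0], [0.0, 0.0, -1.0]]
force: [0.5, -0.9, 0.2]
opening: 0.0179
finger_force: 39.2
```

```bash
python3 - <<'E'
from h import *
s=read_state();print(s["ee_pos"],s["opening"],s["finger_force"],s["force"],s["qd"].round(1))
cp=camera_params("wrist");p,d=read_camera("wrist");np.savez("w5.npz",p=p,d=d,pos=s["ee_pos"],R=s["tool_rot"],**cp)
q,e=read_camera("side");np.savez("s5.npz",p=q,d=e)
a=cv2.resize(p[80:300,220:440],(590,590),interpolation=cv2.INTER_CUBIC)
cv2.imwrite("pics/w5.png",a[:,:,::-1])
E
```

```text
[0.51887986 0.20378478 0.1612616 ] 0.01789797826793424 39.21518296373506 [ 0.54111084 -0.88307707  0.20828388] [ 0.  -0.  -0.  -0.2  0.  -0. ]
```

View pics/w5.png

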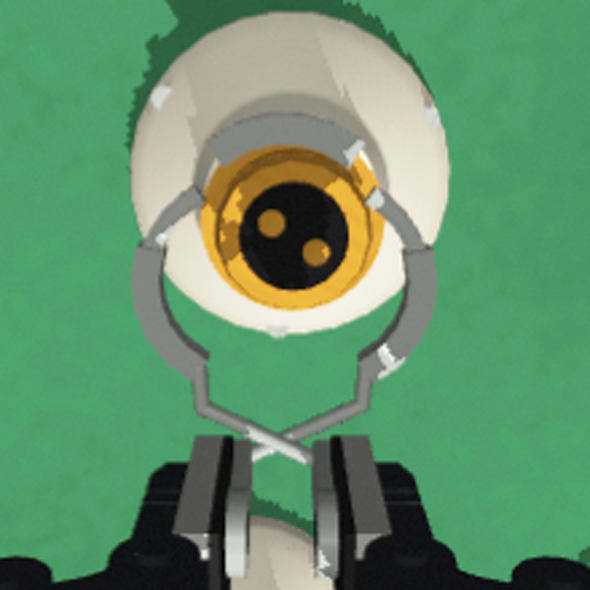

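The barrel top's black bore is centred at crop (295,236), which is pixel (330,168), and is framed by the spread ring. I'll compute its tool-frame position.

```bash
cat > bore.py <<'E'
from h import *
import sys
f=np.load(sys.argv[1]);p=f["p"];d=f["d"];cp={k:f[k] for k in("K","distortion","origin","rotation")};R=f["R"];pos=f["pos"]
g=p.max(2);win=np.zeros(g.shape,bool);u0,u1,v0,v1=map(int,sys.argv[2:6]);win[v0:v1,u0:u1]=1
hsv=cv2.cvtColor(p,cv2.COLOR_RGB2HSV)
gold=(hsv[...,0]>12)&(hsv[...,0]<32)&(hsv[...,1]>120)&win
v,u=np.nonzero(gold&(d>0));D=world("wrist",np.c_[u,v],depth=d[v,u],cp=cp)
h,e=np.histogram(D[:,2],bins=np.arange(.07,.14,.002));print([(round(a,3),int(b)) for a,b in zip(e,h) if b>5])
dark=((g<60)&win).astype(np.uint8);n,l,st,ce=cv2.connectedComponentsWithStats(dark);i=1+st[1:,4].argmax()
c,_=cv2.findContours((l==i).astype(np.uint8),cv2.RETR_EXTERNAL,cv2.CHAIN_APPROX_NONE);hl=cv2.convexHull(max(c,key=len)).reshape(-1,2)
for z in (.112,.116,.120):
    W=world("wrist",hl,z=z,cp=cp);T=((W-pos)@R*1e3)[:,:2];q,r=cv2.minEnclosingCircle(T.astype(np.float32))
    el=cv2.fitEllipse(T.astype(np.float32));print(z,"hole tool",q,r,"ell",el)
# outer gold outline, near half (toward lugs): rows max of gold
rows=np.nonzero(gold.any(1))[0];print("gold bottom row",rows.max(),"cols",np.nonzero(gold[v0:v1].any(0))[0][[0,-1]])
E
python3 bore.py w5.npz 285 375 125 205
```

```text
[(np.float64(0.09), 37), (np.float64(0.092), 416), (np.float64(0.094), 31), (np.float64(0.1), 13), (np.float64(0.102), 12), (np.float64(0.104), 6), (np.float64(0.106), 72), (np.float64(0.108), 127), (np.float64(0.11), 188), (np.float64(0.112), 1127), (np.float64(0.114), 194)]
0.112 hole tool (36.29264831542969, 2.361549139022827) 12.224560737609863 ell ((36.298526763916016, 2.406524181365967), (24.106090545654297, 24.34977149963379), 57.46910095214844)
0.116 hole tool (37.05767822265625, 2.3107080459594727) 11.968439102172852 ell ((37.06342697143555, 2.354741096496582), (23.601032257080078, 23.83960723876953), 57.46919631958008)
0.12 hole tool (37.82270431518555, 2.2598659992218018) 11.712316513061523 ell ((37.828330993652344, 2.302957534790039), (23.095972061157227, 23.329442977905273), 57.46912384033203)
gold bottom row 195 cols [295 363]
```

carry_out:
  moves:
    - {"claw": -1,"translation": [-1.2,1,3],"turn": 0}
    - {"claw": -1,"translation": [-1.1,1,5],"turn": 0}
    - {"claw": -1,"translation": [0,0,6],"turn": 0}
    - {"claw": -1,"translation": [0,0,6],"turn": 0}
    - {"claw": -1,"translation": [0,0,5],"turn": 0}
    - {"claw": -1,"translation": [0,0,4],"turn": 0}
    - {"claw": -1,"translation": [0,0,3],"turn": 0}
    - {"claw": -1,"translation": [0,0,1],"turn": 0}
    - {"claw": -1,"translation": [0,0,0],"turn": 0}
    - {"claw": -1,"translation": [0,0,0],"turn": 0}

```text
t: 11.7
ee_pos: [0.5188, 0.2068, 0.1284]
tool_rot: [[-0.608, -0.794, 0.0], [-0.794, 0.608, 0.0], [-0.0, -0.0, -1.0]]
force: [0.2, 0.5, -0.2]
opening: 0.0177
finger_force: 39.2
```

```bash
python3 - <<'E'
from h import *
s=read_state();print(s["ee_pos"],s["opening"],s["finger_force"],s["force"],s["qd"].round(1))
cp=camera_params("wrist");p,d=read_camera("wrist");np.savez("w6.npz",p=p,d=d,pos=s["ee_pos"],R=s["tool_rot"],**cp)
q,e=read_camera("side");np.savez("s6.npz",p=q,d=e)
a=cv2.resize(p[100:240,250:400],None,fx=3,fy=3,interpolation=cv2.INTER_CUBIC)
b=cv2.resize(q[110:210,240:330],(340,378),interpolation=cv2.INTER_CUBIC)
c=np.zeros((420,790,3),np.uint8);c[:,:450]=a;c[:378,450:]=b
cv2.imwrite("pics/w6.png",c[:,:,::-1])
E
python3 bore.py w6.npz 285 375 115 205
```

```text
[0.51880947 0.20683496 0.12843304] 0.01772439568501544 39.2168350224847 [ 0.18616813  0.53606181 -0.22595409] [ 0.  -0.  -0.   0.1 -0.  -0. ]
[(np.float64(0.09), 40), (np.float64(0.092), 488), (np.float64(0.094), 27), (np.float64(0.1), 15), (np.float64(0.102), 21), (np.float64(0.104), 18), (np.float64(0.106), 79), (np.float64(0.108), 167), (np.float64(0.11), 243), (np.float64(0.112), 1567), (np.float64(0.114), 264), (np.float64(0.12), 7)]
0.112 hole tool (38.64585494995117, 0.52889084815979) 12.399259567260742 ell ((38.66233825683594, 0.6130282282829285), (24.415449142456055, 24.646324157714844), 105.93110656738281)
0.116 hole tool (39.510581970214844, 0.5141660571098328) 12.085487365722656 ell ((39.526649475097656, 0.596176028251648), (23.797588348388672, 24.022621154785156), 105.93110656738281)
0.12 hole tool (40.37530517578125, 0.4994463622570038) 11.771716117858887 ell ((40.390960693359375, 0.5793242454528809), (23.179725646972656, 23.398914337158203), 105.93119812011719)
gold bottom row 204 cols [286 366]
```

View pics/w6.png

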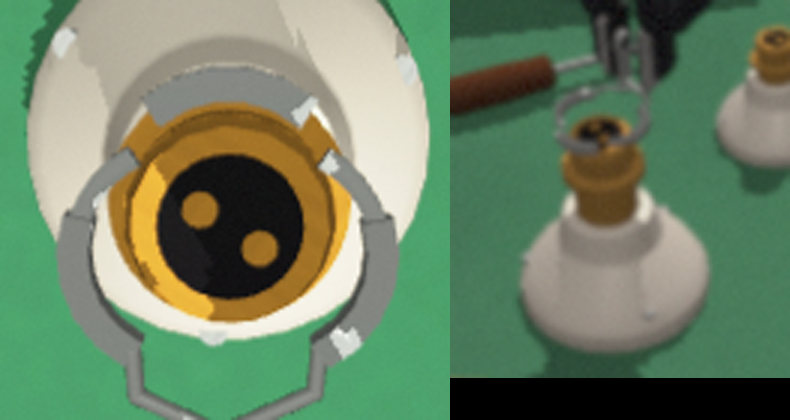

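The ring is concentric around the bore in both views. In the left panel the bore is at (230,226) inside symmetric arms, and in the right panel the ring sits just over the barrel top. I'll lower it gently.

carry_out:
  moves:
    - {"claw": -1,"translation": [0,0.2,1],"turn": 0}
    - {"claw": -1,"translation": [0,0,1],"turn": 0}
    - {"claw": -1,"translation": [0,0,1],"turn": 0}
    - {"claw": -1,"translation": [0,0,1],"turn": 0}
    - {"claw": -1,"translation": [0,0,1],"turn": 0}
    - {"claw": -1,"translation": [0,0,1],"turn": 0}
    - {"claw": -1,"translation": [0,0,1],"turn": 0}
    - {"claw": -1,"translation": [0,0,1],"turn": 0}
    - {"claw": -1,"translation": [0,0,1],"turn": 0}
    - {"claw": -1,"translation": [0,0,1],"turn": 0}

```text
t: 13.05
ee_pos: [0.5186, 0.2069, 0.1182]
tool_rot: [[-0.608, -0.794, 0.0], [-0.794, 0.608, 0.0], [-0.0, -0.0, -1.0]]
force: [-0.5, -0.4, -0.7]
opening: 0.0178
finger_force: 39.2
```

carry_out:
  moves:
    - {"claw": -1,"translation": [0,0,0.8],"turn": 0}
    - {"claw": -1,"translation": [0,0,0.8],"turn": 0}
    - {"claw": -1,"translation": [0,0,0.8],"turn": 0}
    - {"claw": -1,"translation": [0,0,0.8],"turn": 0}
    - {"claw": -1,"translation": [0,0,0.8],"turn": 0}
    - {"claw": -1,"translation": [0,0,0.8],"turn": 0}
    - {"claw": -1,"translation": [0,0,0.7],"turn": 0}
    - {"claw": -1,"translation": [0,0,0.5],"turn": 0}
    - {"claw": -1,"translation": [0,0,0],"turn": 0}
    - {"claw": -1,"translation": [0,0,0],"turn": 0}

```text
t: 14.3
ee_pos: [0.5186, 0.2069, 0.1123]
tool_rot: [[-0.608, -0.794, 0.0], [-0.794, 0.608, 0.0], [-0.0, -0.0, -1.0]]
force: [0.1, 0.0, -0.7]
opening: 0.0176
finger_force: 39.2
```

carry_out:
  moves:
    - {"claw": -1,"translation": [0,0,0.6],"turn": 0}
    - {"claw": -1,"translation": [0,0,0.6],"turn": 0}
    - {"claw": -1,"translation": [0,0,0.6],"turn": 0}
    - {"claw": -1,"translation": [0,0,0.6],"turn": 0}
    - {"claw": -1,"translation": [0,0,0.6],"turn": 0}
    - {"claw": -1,"translation": [0,0,0.6],"turn": 0}
    - {"claw": -1,"translation": [0,0,0.6],"turn": 0}
    - {"claw": -1,"translation": [0,0,0.6],"turn": 0}
    - {"claw": -1,"translation": [0,0,0.2],"turn": 0}
    - {"claw": -1,"translation": [0,0,0],"turn": 0}

```text
t: 15.55
ee_pos: [0.5186, 0.2069, 0.1073]
tool_rot: [[-0.608, -0.794, -0.0], [-0.794, 0.608, 0.0], [-0.0, 0.0, -1.0]]
force: [0.1, -0.5, 0.1]
opening: 0.0173
finger_force: 39.2
```

carry_out:
  moves:
    - {"claw": -1,"translation": [0,0,0.2],"turn": 0}
    - {"claw": -1,"translation": [0,0,0.2],"turn": 0}
    - {"claw": -1,"translation": [0,0,0.2],"turn": 0}
    - {"claw": -1,"translation": [0,0,0.2],"turn": 0}
    - {"claw": -1,"translation": [0,0,0.2],"turn": 0}
    - {"claw": -1,"translation": [0,0,0.2],"turn": 0}
    - {"claw": -1,"translation": [0,0,0.2],"turn": 0}
    - {"claw": -1,"translation": [0,0,0],"turn": 0}
    - {"claw": -1,"translation": [0,0,0],"turn": 0}
    - {"claw": -1,"translation": [0,0,0],"turn": 0}

```text
t: 16.8
ee_pos: [0.5186, 0.2069, 0.1059]
tool_rot: [[-0.608, -0.794, 0.0], [-0.794, 0.608, 0.0], [-0.0, 0.0, -1.0]]
force: [1.1, 0.6, -0.8]
opening: 0.0177
finger_force: 39.2
```

carry_out:
  moves:
    - {"claw": -1,"translation": [0,0,0.2],"turn": 0}
    - {"claw": -1,"translation": [0,0,0.2],"turn": 0}
    - {"claw": -1,"translation": [0,0,0.2],"turn": 0}
    - {"claw": -1,"translation": [0,0,0.2],"turn": 0}
    - {"claw": -1,"translation": [0,0,0.2],"turn": 0}
    - {"claw": -1,"translation": [0,0,0.2],"turn": 0}
    - {"claw": -1,"translation": [0,0,0.2],"turn": 0}
    - {"claw": -1,"translation": [0,0,0.2],"turn": 0}
    - {"claw": -1,"translation": [0,0,0],"turn": 0}
    - {"claw": -1,"translation": [0,0,0],"turn": 0}

```text
t: 18.05
ee_pos: [0.5185, 0.2069, 0.1043]
tool_rot: [[-0.608, -0.794, -0.0], [-0.794, 0.608, -0.0], [0.0, 0.0, -1.0]]
force: [-0.0, -0.3, -0.8]
opening: 0.0177
finger_force: 39.2
```

carry_out:
  moves:
    - {"claw": -1,"translation": [0,0,0.1],"turn": 0}
    - {"claw": -1,"translation": [0,0,0.1],"turn": 0}
    - {"claw": -1,"translation": [0,0,0.1],"turn": 0}
    - {"claw": -1,"translation": [0,0,0.1],"turn": 0}
    - {"claw": -1,"translation": [0,0,0.1],"turn": 0}
    - {"claw": -1,"translation": [0,0,0.1],"turn": 0}
    - {"claw": -1,"translation": [0,0,0.1],"turn": 0}
    - {"claw": -1,"translation": [0,0,0.1],"turn": 0}
    - {"claw": -1,"translation": [0,0,0.1],"turn": 0}
    - {"claw": -1,"translation": [0,0,0],"turn": 0}

```text
t: 19.3
ee_pos: [0.5185, 0.2069, 0.1034]
tool_rot: [[-0.608, -0.794, -0.0], [-0.794, 0.608, -0.0], [0.0, 0.0, -1.0]]
force: [0.1, 0.0, -0.7]
opening: 0.0174
finger_force: 39.2
```

carry_out:
  moves:
    - {"claw": -1,"translation": [0,0,0.1],"turn": 0}
    - {"claw": -1,"translation": [0,0,0.1],"turn": 0}
    - {"claw": -1,"translation": [0,0,0.1],"turn": 0}
    - {"claw": -1,"translation": [0,0,0.1],"turn": 0}
    - {"claw": -1,"translation": [0,0,0.1],"turn": 0}
    - {"claw": -1,"translation": [0,0,0.1],"turn": 0}
    - {"claw": -1,"translation": [0,0,0.1],"turn": 0}
    - {"claw": -1,"translation": [0,0,0.1],"turn": 0}
    - {"claw": -1,"translation": [0,0,0],"turn": 0}
    - {"claw": -1,"translation": [0,0,0],"turn": 0}

```text
t: 20.55
ee_pos: [0.5186, 0.2069, 0.1026]
tool_rot: [[-0.608, -0.794, 0.0], [-0.794, 0.608, 0.0], [-0.0, 0.0, -1.0]]
force: [0.1, 0.2, -0.4]
opening: 0.0176
finger_force: 39.2
```

carry_out:
  moves:
    - {"claw": -1,"translation": [0,0,0.1],"turn": 0}
    - {"claw": -1,"translation": [0,0,0.1],"turn": 0}
    - {"claw": -1,"translation": [0,0,0.1],"turn": 0}
    - {"claw": -1,"translation": [0,0,0.1],"turn": 0}
    - {"claw": -1,"translation": [0,0,0.1],"turn": 0}
    - {"claw": -1,"translation": [0,0,0.1],"turn": 0}
    - {"claw": -1,"translation": [0,0,0.1],"turn": 0}
    - {"claw": -1,"translation": [0,0,0.1],"turn": 0}
    - {"claw": -1,"translation": [0,0,0],"turn": 0}
    - {"claw": -1,"translation": [0,0,0],"turn": 0}

```text
t: 21.8
ee_pos: [0.5186, 0.207, 0.1018]
tool_rot: [[-0.608, -0.794, 0.0], [-0.794, 0.608, 0.0], [-0.0, -0.0, -1.0]]
force: [-0.4, -0.2, 0.7]
opening: 0.0176
finger_force: 39.4
```

carry_out:
  moves:
    - {"claw": -1,"translation": [0,0,0.1],"turn": 0}
    - {"claw": -1,"translation": [0,0,0.1],"turn": 0}
    - {"claw": -1,"translation": [0,0,0.1],"turn": 0}
    - {"claw": -1,"translation": [0,0,0.1],"turn": 0}
    - {"claw": -1,"translation": [0,0,0.1],"turn": 0}
    - {"claw": -1,"translation": [0,0,0],"turn": 0}
    - {"claw": -1,"translation": [0,0,0],"turn": 0}
    - {"claw": -1,"translation": [0,0,0],"turn": 0}
    - {"claw": -1,"translation": [0,0,0],"turn": 0}
    - {"claw": -1,"translation": [0,0,0],"turn": 0}

```text
t: 23.05
ee_pos: [0.5187, 0.207, 0.1016]
tool_rot: [[-0.608, -0.794, 0.0], [-0.794, 0.608, 0.0], [-0.0, -0.0, -1.0]]
force: [-0.8, 0.3, 5.3]
opening: 0.0179
finger_force: 40.1
```

Contact at 5 N with TCP at 0.1016, so the underside is at about 0.093, matching the collar height from depth. Now I release.

carry_out:
  moves:
    - {"claw": -0.5,"translation": [0,0,0.1],"turn": 0}
    - {"claw": -0.4,"translation": [0,0,0.1],"turn": 0}
    - {"claw": -0.3,"translation": [0,0,0.1],"turn": 0}
    - {"claw": -0.2,"translation": [0,0,0.1],"turn": 0}
    - {"claw": -0.1,"translation": [0,0,0],"turn": 0}
    - {"claw": 0.0,"translation": [0,0,0],"turn": 0}
    - {"claw": 0.1,"translation": [0,0,0],"turn": 0}
    - {"claw": 0.2,"translation": [0,0,0],"turn": 0}
    - {"claw": 0.3,"translation": [0,0,0],"turn": 0}
    - {"claw": 0.3,"translation": [0,0,0],"turn": 0}

```text
t: 24.3
ee_pos: [0.5186, 0.2069, 0.1009]
tool_rot: [[-0.608, -0.794, 0.0], [-0.794, 0.608, -0.0], [0.0, -0.0, -1.0]]
force: [0.1, 0.7, -0.4]
opening: 0.0559
finger_force: 0.0
```

```bash
python3 - <<'E'
from h import *
s=read_state();print(s["ee_pos"],s["opening"],s["finger_force"],s["force"],s["qd"].round(1))
cp=camera_params("wrist");p,d=read_camera("wrist");np.savez("w7.npz",p=p,d=d,pos=s["ee_pos"],R=s["tool_rot"],**cp)
q,e=read_camera("side");np.savez("s7.npz",p=q,d=e)
a=cv2.resize(p[90:290,225:425],(420,420),interpolation=cv2.INTER_CUBIC)
b=cv2.resize(q[110:210,240:330],(378,420),interpolation=cv2.INTER_CUBIC)
cv2.imwrite("pics/w7.png",np.hstack([a,b])[:,:,::-1])
E
```

```text
[0.5185527  0.20691899 0.10088935] 0.05591248452420102 0.0 [ 0.1370722   0.6693023  -0.37579015] [ 0.   0.  -0.   0.1  0.1  0. ]
```

View pics/w7.png

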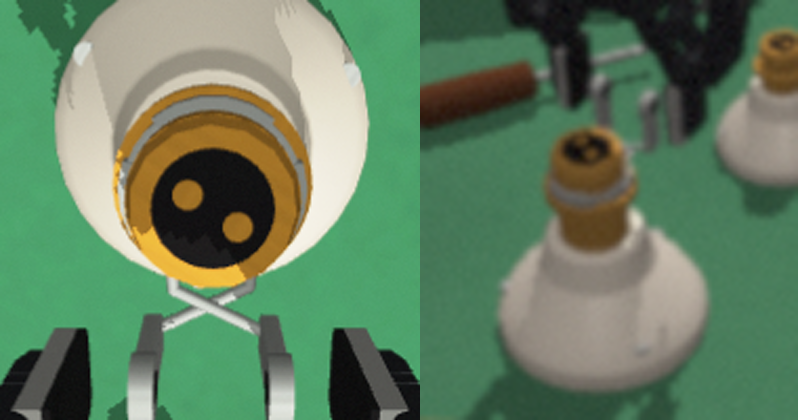

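The ring is closed in the groove on the collar, level, with lugs up and free between the open pads: left panel lugs at (143,370) and (277,370), right panel ring at (592,193). Now I retreat upward.

carry_out:
  moves:
    - {"claw": 0.3,"translation": [0,0,-3],"turn": 0}
    - {"claw": 0.3,"translation": [0,0,-8],"turn": 0}
    - {"claw": 0.3,"translation": [0,0,-15],"turn": 0}
    - {"claw": 0.3,"translation": [0,0,-20],"turn": 0}
    - {"claw": 0.3,"translation": [0,0,-20],"turn": 0}
    - {"claw": 0.3,"translation": [0,0,-20],"turn": 0}
    - {"claw": 0.3,"translation": [0,0,-14],"turn": 0}
    - {"claw": 0.3,"translation": [0,0,0],"turn": 0}
    - {"claw": 0.3,"translation": [0,0,0],"turn": 0}
    - {"claw": 0.3,"translation": [0,0,0],"turn": 0}

```text
t: 25.65
ee_pos: [0.5182, 0.2068, 0.2001]
tool_rot: [[-0.608, -0.794, -0.001], [-0.794, 0.608, -0.0], [0.001, 0.001, -1.0]]
force: [-0.7, 0.2, 0.4]
opening: 0.0555
finger_force: 0.0
```

```bash
python3 - <<'E'
from h import *
s=read_state();print(s["ee_pos"],s["force"])
cp=camera_params("wrist");p,d=read_camera("wrist")
hsv=cv2.cvtColor(p,cv2.COLOR_RGB2HSV)
v,u=np.nonzero(d>0);D=world("wrist",np.c_[u,v],depth=d[v,u],cp=cp);T=(D-s["ee_pos"])@s["tool_rot"]*1e3
k=(D[:,2]>.117)&(D[:,2]<.13)&(abs(T[:,1])<25)&(abs(T[:,0])<12)
for sg in(-1,1):
    a=k&(T[:,1]*sg>0);print(sg,a.sum(),np.median(D[a],0),np.percentile(T[a],[5,50,95],axis=0)[:,:2].round(1).tolist())
g=(hsv[...,1]<60)[v,u]&(abs(T[:,0]-38.8)<30)&(abs(T[:,1])<25)&(D[:,2]>.088)&(D[:,2]<.106)
c=np.linalg.lstsq(np.c_[T[g,:2],np.ones(g.sum())],D[g,2]*1e3,rcond=None)[0];print("ring top",g.sum(),np.median(D[g,2]),"tilt",c[:2])
E
```

```text
[0.51824855 0.20683871 0.20012533] [-0.72480489  0.22864495  0.36586091]
-1 142 [0.52671587 0.19472583 0.12544903] [[-2.8, -16.6], [4.5, -14.4], [9.4, -12.2]]
1 145 [0.50533857 0.21183254 0.12538015] [[-3.1, 10.9], [3.6, 13.4], [9.0, 15.7]]
ring top 400 0.0978271070486628 tilt [ 0.03166718 -0.01024264]
```

```bash
python3 -c "
from station import *
print(hand_in())"
```

```text
the job is handed in; nothing more can be done
None
```

The snap ring is closed in the groove on the lamp's collar, level with its eyes up, and the job is handed in at about 26 s; the last contact force I read before releasing it was about 5 N, and I didn't re-check the bystanders.

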